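# Turn the top chart leaf of the counter binder

## Task

The binder on the store-room bench lies open with its rings in the middle. Slip a fingertip under the index tab of the topmost leaf on the right-hand side and turn that one leaf over the rings, so that it ends lying flat on the left-hand side. Push it lightly with the fingers only, never pinching it; turn no other leaf, do not drag or lift the binder, and leave the things around it alone.

Things in the scene. Friction and masses are not known exactly. Their poses are not given: they have to be found in the camera images.
- binder: Loose open black three-ring binder, 1.9 kg. Origin: on the bench, under the middle of the ring rail. x runs along the spine, roughly away from the robot; y points to the left-hand pages; z up. Covers 3 mm thick reach 190 mm either side of the spine and 118 mm to either end. Fixed page blocks, 210 mm long: right one 38 mm high, reaching to y = -158 mm; left one 34 mm high, to y = 158 mm.
- ring_centre (a point): Middle of the ring centre line, 42 mm above the binder's origin, axes as the binder's. All leaves swing about the line through it along the binder's x. The three rings are 66 mm across.
- top_leaf (a joint): Angle of the leaf to turn: 0 = flat on the right (binder -y), pi/2 = upright, pi = flat on the left. Rigid white plastic, 216 mm along the spine, 3 mm thick, about 100 g, 22 to 162 mm from the ring centre line, its tab to 178 mm. Underside 42.5 mm above the bench at 0; upper face 41.5 mm at pi. It drags on the rings: from about 60 to 120 degrees it stays where left, beyond that it falls.
- top_leaf_tab (a point): Middle of the outer edge of the topmost leaf's tab, at half its thickness, 178 mm from the ring centre line, at binder x = 0. The tab is 66 mm wide along the spine, sticks out 16 mm past the leaf's edge, and has free space under it down to the binder cover.
- second_leaf (a joint): Angle of the leaf right under the topmost one on the right (0 = flat there). Same leaf and swing, but its 66 mm tab is centred at binder x = -72 mm (nearer the robot). It must stay: only the tab of the topmost leaf lifts that leaf alone; elsewhere the two edges lie one over the other.
- turned_leaf (a joint): Angle of the leaf that already lies on the left (0 = flat there, grows as it is turned back). Same leaf, tab centred at binder x = +72 mm. It must stay.
- tape_roll: Roll of foil tape lying flat, 104 mm across, 48 mm high, on the bench to the left of the binder. Origin: centre of its underside. To be left alone.
- collar: Galvanised round duct collar standing upright, 107 mm across, 100 mm high, beyond the far edge of the binder, on the left. Origin: centre of its underside. To be left alone.
- screw_box: Closed carton 75 x 110 x 45 mm high, beyond the far edge of the binder, on the right. Origin: centre of its underside. To be left alone.

How it is judged:
By the outcome, as a careful person would: the job done as asked, in the order asked, and still so for the second after the job is handed in, with the robot touching nothing.
It also fails if it takes over 51 s, if anything falls off the work surface, if the arm or the gripper's body presses on something with over 40 N, if the wrist force passes 120 N, or if a joint passes its speed limit or range.

## Robot

A 6-joint arm with a two-finger parallel gripper is mounted at the origin on the work surface. World frame = base frame: x ahead of the robot, y to its left, z up, the work surface at z = 0. Lengths are in mm, angles in rad, forces in N, time in s.
With the tool pointing down it reaches from about 350 to 775 mm from the base axis. Payload 7.3 kg.
Tool frame: the origin (TCP) lies on the mounting face of the last link; the fingertips stand 178 mm ahead of it and the grasp point (between the pads) lies 159 mm ahead of it (bot.grip_point_offset is the distance from the TCP to the grasp point, in mm); x points along the fingers, y is the direction in which the jaws open and shut, and the axes are right-handed (so a half turn about x gives the same grasp; the last joint's range is limited). The gripper opens to 92 mm and grips with 3 to 60 N. Pads are 19 mm wide; open, the fingers measure 130 mm over their backs; the gripper's body (75 mm by 190 mm) begins 47 mm behind the grasp point.
Start: joints at [1.077, 0.342, 1.524, -0, 1.275, -0.146], TCP at [178.914, 493.576, 404.741] pointing down, gripper open.
Joint ranges: [-2.53, 2.53], [-0.77, 2.02], [0.04, 2.7], [-1, 4.14], [0.28, 2.66], [-3.11, 3.11]. Speed limits (rad/s): [2.57, 2.57, 3.14, 3.14, 3.14, 3.14].

## Interface

Orientations are given as [roll, pitch, yaw] about the fixed x, y, z axes, in that order (R = Rz(yaw) Ry(pitch) Rx(roll)).
In Python, from plant import bot gives the robot as it stands.
- The arm moves only by the tool arm_command, never from a script. Its argument "moves" is a list of rows, each a list of 5 numbers: the shift along the tool's x, y, z in cm, then the turn about the tool's x in degrees, then the opening, from 0 (shut) to 1 (fully open). A call has 1 to 10 rows; each row is the pose to reach, as a shift and turn from the pose measured when the call began, along the tool's axes at that moment; what a row does not reach only later rows make up. A row lasts 1/10 s, in which the tool goes at most 50 mm and 8.59 degrees, less where a joint would pass 70% of its speed; a pose out of reach is approached as far as the arm can. A call with a gripper value outside its range is refused whole. The fingers move at their own pace and stop on an object; the grip force is fixed at half the most. Time passes only in rows, so rows that repeat a pose let the fingers close. It gives the time, the measured TCP pose, the force and the opening at its end, in the units of the state.
- bot.get_obs(): the state, without advancing time (a new reading comes with each control period).
- bot.capture(name): name is "scene" or "top"; returns a dict with "frame" (400x640x3 uint8, blue, green, red), "K" (3x3 intrinsics, pixels), "origin" and "orientation" of the camera in the world. Camera axes: x right, y down, z forward; pixel columns grow to the right and rows downward; lengths in mm; the calibration is good to about 2 mm. A picture is of the moment at which its call begins. There is no depth.
- bot.close_job(): hands the job in, once; it reports no verdict.
The state is a dict: "time": time; "joint_positions": joint angles; "dq": joint speeds; "tau": joint torques, N m; "tool_pos": TCP position; "tcp_rot": TCP orientation; "contact_force": force on the tool from outside, world axes, zero at the start; "moment": the same for the moment, N m; "grip_width": finger opening in mm.
Only numpy, scipy, OpenCV 4.12 (cv2) and the standard library are available. Lean on these libraries where they do the work, as an engineer would, in place of code of your own. Each camera call takes 0.05 s, during which the arm holds its last target.

## Working session

There is one attempt and no reset: what is moved stays moved. The work goes in short steps, Python scripts to look and compute and a tool call to move; the robot and the scene stay as the last step left them, time stands still between calls to the robot, and variables do not carry over. Pictures are saved under pics/ and viewed, and the job is handed in when it is done.

Besides the shell and the picture viewer there is one more tool, called after ">>>" in YAML: its name, and indented under it one key for each argument. arm_command: Moves the arm, as the interface text tells. Its arguments: {"type":"object","properties":{"moves":{"type":"array"}},"required":["moves"]}

```bash
mkdir -p pics; ls
python3 - <<'E'
from plant import bot
import cv2
o=bot.get_obs(); print(o)
for n in("scene","top"):
    c=bot.capture(n); cv2.imwrite(f"pics/{n}0.png",c["frame"]); print(n,c["K"],c["origin"],c["orientation"])
E
```

```text
pics
{'time': 0.0, 'joint_positions': array([ 1.07701058e+00,  3.42730727e-01,  1.52503104e+00, -5.05161998e-05,
        1.27544040e+00, -1.45996109e-01]), 'dq': array([ 0.00096552,  0.00051104, -0.00029648, -0.00054666,  0.0004255 ,
        0.00085133]), 'tau': array([-1.78647311e-03, -4.31251645e+01, -2.44211268e+01,  7.15040253e-02,
        5.62210358e-02, -1.47780415e-04]), 'tool_pos': array([178.84504684, 493.44446658, 404.0357111 ]), 'tcp_rot': array([-1.68678923,  1.56918609, -2.03456413]), 'contact_force': array([-0.4467439 ,  0.86250659,  0.27437915]), 'moment': array([0.01455177, 0.01071972, 0.0164306 ]), 'grip_width': 91.70321317725171}
scene [[438.25467513   0.         323.26375054]
 [  0.         438.25467513 199.94071962]
 [  0.           0.           1.        ]] [ 904.31928098 -314.25355876  846.35843637] [-2.54587063 -0.01088709  0.68956045]
top [[485.57846475   0.         319.68562051]
 [  0.         485.57846475 200.81393018]
 [  0.           0.           1.        ]] [ 468.54902305   72.7413927  1225.56841077] [-3.03659429e+00 -4.26382761e-04 -1.57571753e+00]
```

View pics/scene0.png

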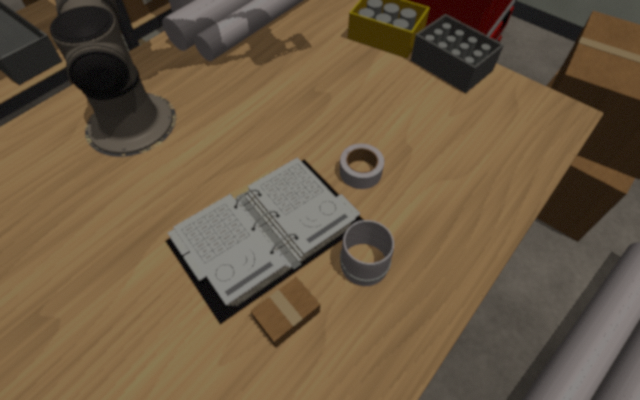

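View pics/top0.png

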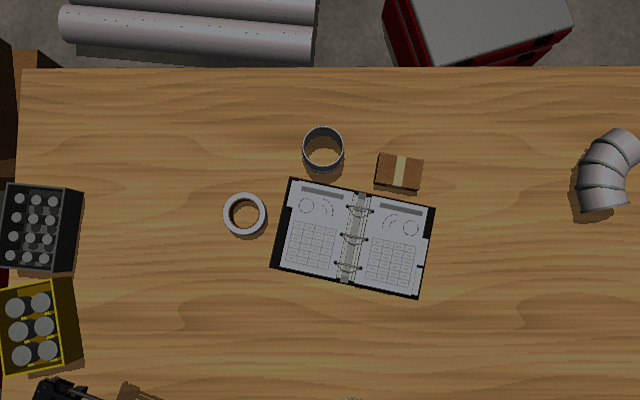

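The top view shows the binder centred near (352,240). The right-hand leaves run from about x=365 to x=430, the tape is at (245,215), the collar at (322,150) and the box at (398,172). I'll enlarge it next.

Run:
```python
import cv2
f=cv2.imread("pics/top0.png")[165:310,260:445]
cv2.imwrite("pics/z1.png",cv2.resize(f,None,fx=4.1,fy=4.1,interpolation=cv2.INTER_CUBIC))
f=cv2.imread("pics/scene0.png")[150:330,160:370]
cv2.imwrite("pics/z2.png",cv2.resize(f,None,fx=3.3,fy=3.3,interpolation=cv2.INTER_CUBIC))
```

```text
(no output)
```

View pics/z1.png

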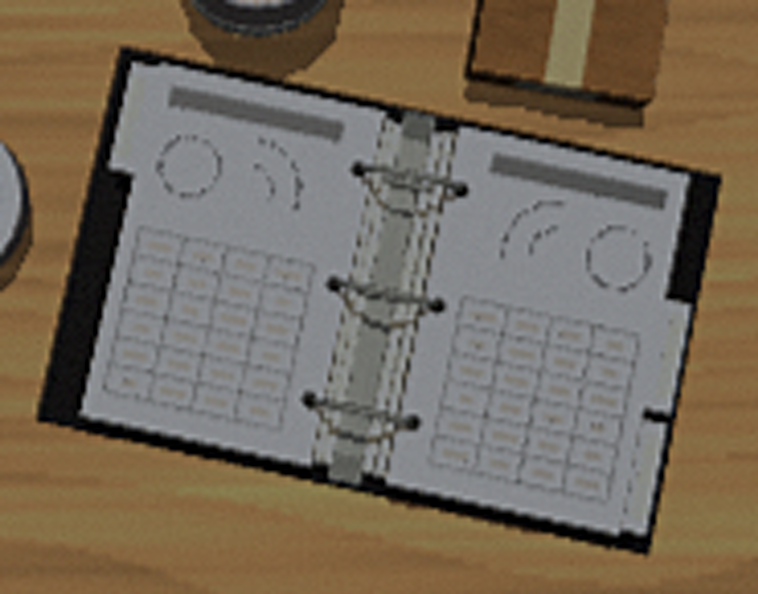

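View pics/z2.png

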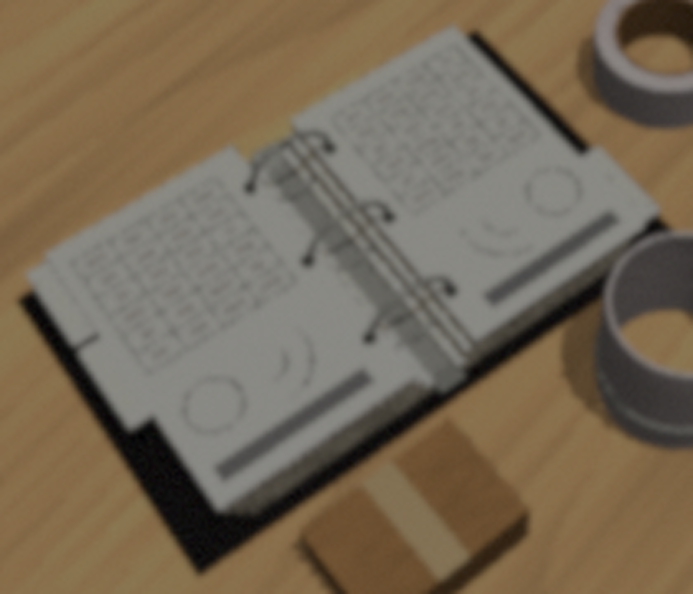

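```bash
cat > h.py <<'E'
import numpy as np
from scipy.spatial.transform import Rotation as Ro
C={"scene":([438.25467513,323.26375054,199.94071962],[904.31928098,-314.25355876,846.35843637],[-2.54587063,-0.01088709,0.68956045]),
"top":([485.57846475,319.68562051,200.81393018],[468.54902305,72.7413927,1225.56841077],[-3.03659429,-4.26382761e-04,-1.57571753])}
def ray(n,u,v,z):
    k,o,r=C[n]; d=Ro.from_euler('xyz',r).apply([(u-k[1])/k[0],(v-k[2])/k[0],1]); o=np.array(o)
    return o+d*(z-o[2])/d[2]
def proj(n,p):
    k,o,r=C[n]; q=Ro.from_euler('xyz',r).inv().apply(np.array(p)-o); return q[:2]/q[2]*k[0]+k[1:]
E
python3 - <<'E'
from h import *
np.set_printoptions(precision=1,suppress=True)
def zt(u,v): return 260+(u+.5)/4.1-.5,165+(v+.5)/4.1-.5
def zs(u,v): return 160+(u+.5)/3.3-.5,150+(v+.5)/3.3-.5
c=np.array([ray("top",*zt(*p),3) for p in[(123,48),(718,176),(648,552),(40,420)]])
print(c); print([np.linalg.norm(c[i]-c[i-1]) for i in range(4)])
m=c.mean(0);print("origin",m)
xa=(c[0]+c[1]-c[2]-c[3]);xa/=np.linalg.norm(xa);ya=(c[0]+c[3]-c[1]-c[2]);ya/=np.linalg.norm(ya)
print(np.arctan2(xa[1],xa[0]),np.arctan2(-ya[0],ya[1]))
th=(np.arctan2(xa[1],xa[0])+np.arctan2(-ya[0],ya[1]))/2
X=np.array([np.cos(th),np.sin(th)]);Y=np.array([-X[1],X[0]])
def B(p): d=p[:2]-m[:2]; return np.array([d@X,d@Y])
for n,l in(("tab far",(689,300)),("tab near",(668,416)),("leaf far R",(687,173)),("leaf far l",(133,62)),("leaf nl",(80,413)),("leaf near R",(635,535))):
    print(n,B(ray("top",*zt(*l),45)))
for n,l in(("tab far",(132,432)),("tab near",(77,350)),("leaf far R",(222,513)),("leaf nl",(460,30)),("ltab far",(660,210)),):
    print("s",n,B(ray("scene",*zs(*l),45)))
for n,l in(("cov",(202,572)),): print("s",n,B(ray("scene",*zs(*l),3)))
for n,x,y in(("tab",0,-178),):
    p=m[:2]+x*X+y*Y; print(n,p,np.linalg.norm(p))
E
```

```text
[[ 660.4  147.8    3. ]
 [ 578.8 -219.2    3. ]
 [ 350.8 -170.1    3. ]
 [ 431.8  198.     3. ]]
[np.float64(234.10652852991464), np.float64(375.97345305735354), np.float64(233.25669379151483), np.float64(376.8523377430559)]
origin [505.5 -10.9   3. ]
-0.21406132733545702 -0.21757470717274818
tab far [  34.4 -175.6]
tab near [ -35.  -176.3]
leaf far R [ 108.3 -160.4]
leaf far l [104.5 176.6]
leaf nl [-105.7  162.2]
leaf near R [-106.8 -170.3]
s tab far [  34.6 -177.9]
s tab near [ -33.8 -177.8]
s leaf far R [ 110.4 -161.8]
s leaf nl [-94.6 158.6]
s ltab far [108.3 172.2]
s cov [ 116.3 -187.4]
tab [ 467.3 -184.8] 502.5401350298507
```

Run:
```python
from plant import bot
from h import *
np.set_printoptions(precision=3,suppress=True)
o=bot.get_obs();R=Ro.from_euler('xyz',o["tcp_rot"]).as_matrix();print(R,o['time'])
t=-0.216
for n,v in(("bx",[np.cos(t),np.sin(t),0]),("by",[-np.sin(t),np.cos(t),0]),("z",[0,0,1])): print(n,R.T@v)
import cv2
f=cv2.imread("pics/top0.png")[300:400,0:200];cv2.imwrite("pics/z3.png",cv2.resize(f,None,fx=4,fy=4,interpolation=cv2.INTER_CUBIC))
```

```text
[[-0.001  0.341  0.94 ]
 [-0.001  0.94  -0.341]
 [-1.    -0.001 -0.   ]] 0.1
bx [-0.     0.131  0.991]
by [-0.001  0.991 -0.131]
z [-1.    -0.001 -0.   ]
```

View pics/z3.png

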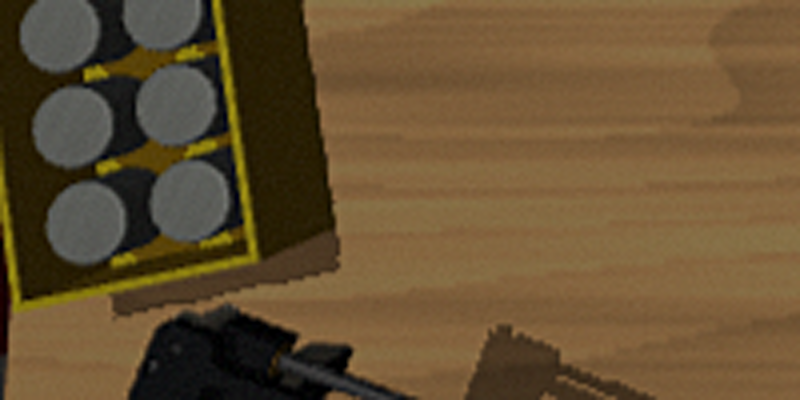

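>>> arm_command:
  moves:
    - [-5,4,-1,0,0]
    - [-10,8,-3,0,0]
    - [-10,13,-4,0,0]
    - [-10,18,-6,0,0]
    - [-10,22,-7,0,0]
    - [-10,26,-8.5,0,0]
    - [-10,30,-10,0,0]
    - [-10,33,-11,0,0]
    - [-10,36,-12,0,0]
    - [-10,36,-12,0,0]

```text
time: 1.1
tool_pos: [172.2, 786.6, 468.9]
tcp_rot: [1.722, 1.54, 1.375]
contact_force: [0.5, -0.3, 0.7]
grip_width: 16.6
```

Run:
```python
from plant import bot
import numpy as np
o=bot.get_obs();print(o['joint_positions'].round(3),o['dq'].round(3))
```

```text
[1.26  1.051 0.038 0.004 2.022 0.038] [ 0.032  0.001 -0.054 -0.004 -0.073  0.038]
```

>>> arm_command:
  moves:
    - [0,30,-4,0,0]
    - [0,40,-5,0,0]
    - [0,40,-5,0,0]
    - [0,40,-5,0,0]

```text
time: 1.5
tool_pos: [179.3, 812.2, 421.2]
tcp_rot: [1.706, 1.505, 1.358]
contact_force: [0.4, 0.1, -0.1]
grip_width: 0.5
```

Run:
```python
from plant import bot
import numpy as np
o=bot.get_obs();print(o['joint_positions'].round(3),o['dq'].round(3))
```

```text
[1.26  1.111 0.036 0.007 1.928 0.04 ] [ 0.003  0.126  0.001 -0.001 -0.129  0.002]
```

>>> arm_command:
  moves:
    - [-20,40,-5,0,0]
    - [-20,40,-5,0,0]

```text
time: 1.7
tool_pos: [179.4, 810.6, 437.5]
tcp_rot: [1.702, 1.467, 1.355]
contact_force: [0.1, -0.8, 1.0]
grip_width: 0.6
```

>>> arm_command:
  moves:
    - [-20,40,-5,0,0]
    - [-20,40,-5,0,0]

```text
time: 1.9
tool_pos: [179.1, 808.1, 456.3]
tcp_rot: [1.7, 1.427, 1.352]
contact_force: [-0.2, -0.5, 0.2]
grip_width: 0.7
```

Run:
```python
from plant import bot
import numpy as np
o=bot.get_obs();print(o['joint_positions'].round(3),o['dq'].round(3))
```

```text
[1.258 1.069 0.036 0.014 1.893 0.04 ] [-0.004 -0.085  0.001 -0.001  0.091 -0.007]
```

>>> arm_command:
  moves:
    - [-10,40,-6,0,0]
    - [-10,40,-6,0,0]

```text
time: 2.1
tool_pos: [178.7, 813.6, 457.5]
tcp_rot: [1.699, 1.388, 1.351]
contact_force: [-0.2, -0.7, 0.1]
grip_width: 0.3
```

>>> arm_command:
  moves:
    - [-10,40,-6,0,0]
    - [-10,40,-6,0,0]

```text
time: 2.3
tool_pos: [178.1, 818.1, 460.4]
tcp_rot: [1.699, 1.351, 1.352]
contact_force: [0.1, -0.3, 0.5]
grip_width: 0.6
```

>>> arm_command:
  moves:
    - [-8,40,-6,0,0]
    - [-8,40,-6,0,0]

```text
time: 2.5
tool_pos: [177.7, 822.8, 462.6]
tcp_rot: [1.7, 1.314, 1.352]
contact_force: [-0.7, 0.1, 0.6]
grip_width: 0.6
```

>>> arm_command:
  moves:
    - [-8,40,-6,0,0]
    - [-8,40,-6,0,0]

```text
time: 2.7
tool_pos: [177.1, 826.3, 467.2]
tcp_rot: [1.701, 1.278, 1.353]
contact_force: [0.7, -0.6, 0.6]
grip_width: 0.3
```

>>> arm_command:
  moves:
    - [-6,40,-6,0,0]
    - [-6,40,-6,0,0]

```text
time: 2.9
tool_pos: [176.9, 830.3, 470.6]
tcp_rot: [1.701, 1.242, 1.354]
contact_force: [0.2, -0.3, -0.2]
grip_width: 0.2
```

>>> arm_command:
  moves:
    - [-6,40,-6,0,0]
    - [-6,40,-6,0,0]

```text
time: 3.1
tool_pos: [176.5, 833.5, 476.3]
tcp_rot: [1.702, 1.205, 1.354]
contact_force: [0.3, -0.5, 0.4]
grip_width: 0.5
```

>>> arm_command:
  moves:
    - [-4,40,-6,0,0]
    - [-4,40,-6,0,0]

```text
time: 3.3
tool_pos: [176.3, 837.3, 480.7]
tcp_rot: [1.702, 1.168, 1.355]
contact_force: [0.4, -0.2, -0.4]
grip_width: 0.8
```

>>> arm_command:
  moves:
    - [-4,40,-6,0,0]
    - [-4,40,-6,0,0]

```text
time: 3.5
tool_pos: [176.0, 839.9, 487.2]
tcp_rot: [1.703, 1.132, 1.356]
contact_force: [1.0, -0.3, 1.1]
grip_width: 0.5
```

>>> arm_command:
  moves:
    - [-4,40,-6,0,0]
    - [-4,40,-6,0,0]

```text
time: 3.7
tool_pos: [175.5, 841.4, 496.3]
tcp_rot: [1.704, 1.094, 1.357]
contact_force: [0.4, 0.2, 0.7]
grip_width: 0.5
```

>>> arm_command:
  moves:
    - [-4,40,-6,0,0]
    - [-4,40,-6,0,0]

```text
time: 3.9
tool_pos: [174.8, 841.9, 507.6]
tcp_rot: [1.704, 1.056, 1.357]
contact_force: [-0.9, 0.8, 0.0]
grip_width: -0.2
```

Run:
```python
from plant import bot
from h import *
np.set_printoptions(precision=3,suppress=True)
o=bot.get_obs();R=Ro.from_euler('xyz',o["tcp_rot"]).as_matrix();print(R,o['time'],o['joint_positions'])
t=-0.216
for n,v in(("bx",[np.cos(t),np.sin(t),0]),("by",[-np.sin(t),np.cos(t),0]),("z",[0,0,1])): print(n,R.T@v)
```

```text
[[ 0.104  0.313  0.944]
 [ 0.482  0.815 -0.323]
 [-0.87   0.488 -0.065]] 3.9 [1.27  1.026 0.037 0.043 1.565 0.057]
bx [-0.001  0.131  0.991]
by [ 0.493  0.863 -0.113]
z [-0.87   0.488 -0.065]
```

```bash
cat >> h.py <<'E'
m=np.array([505.5,-10.9,0]);th=-0.216
Bm=np.array([[np.cos(th),-np.sin(th),0],[np.sin(th),np.cos(th),0],[0,0,1]])
def state():
    from plant import bot
    o=bot.get_obs();R=Ro.from_euler('xyz',o["tcp_rot"]).as_matrix()
    T=o["tool_pos"]+178*R[:,0]; Tb=Bm.T@(T-m)
    np.set_printoptions(precision=2,suppress=True)
    bx=R.T@Bm[:,0]
    print("t",o["time"],"tipB",Tb,"axisB",Bm.T@R[:,0],"turn",np.degrees(np.arctan2(bx[2],bx[1])),"q",o["joint_positions"],"F",Bm.T@o["contact_force"])
    print("bx",R.T@Bm[:,0],"by",R.T@Bm[:,1],"z",R.T[:,2])
    return Tb,R
def shift(Tb,R,to): return R.T@Bm@(np.array(to)-Tb)/10
E
python3 - <<'E'
from h import *
Tb,R=state()
for p in([0,-100,330],[0,-225,200],[0,-225,120]): print(p,shift(Tb,R,p))
E
```

```text
t 3.9 tipB [-505.95  849.78  352.66] axisB [-0.    0.49 -0.87] turn 82.48198007912144 q [1.27 1.03 0.04 0.04 1.57 0.06] F [-1.08  0.55  0.01]
bx [-0.    0.13  0.99] by [ 0.49  0.86 -0.11] z [-0.87  0.49 -0.07]
[0, -100, 330] [-44.89 -76.43  61.07]
[0, -225, 200] [-39.73 -93.57  63.33]
[0, -225, 120] [-32.77 -97.47  63.86]
```

Run:
```python
from h import *
Tb,R=state()
for p in([-80,337,340],): print(p,shift(Tb,R,p))
```

```text
t 3.9 tipB [-505.95  849.78  352.66] axisB [-0.    0.49 -0.87] turn 82.48198007912144 q [1.27 1.03 0.04 0.04 1.57 0.06] F [-1.08  0.55  0.01]
bx [-0.    0.13  0.99] by [ 0.49  0.86 -0.11] z [-0.87  0.49 -0.07]
[-80, 337, 340] [-24.22 -39.29  48.12]
```

>>> arm_command:
  moves:
    - [-2,-3,3.5,8,0]
    - [-4,-6,7,16,0]
    - [-6,-9,10.5,24,0]
    - [-8,-12,14,32,0]
    - [-10,-15,17.5,40,0]
    - [-12,-18,21,48,0]
    - [-14,-21,25,56,0]
    - [-16,-25,29,64,0]
    - [-18,-28.5,33,72,0]
    - [-19.5,-31,37,80,0]

```text
time: 4.9
tool_pos: [374.3, 431.2, 504.9]
tcp_rot: [3.079, 1.054, 1.356]
contact_force: [0.6, 0.7, -0.1]
grip_width: 0.4
```

Run:
```python
from h import *
Tb,R=state()
for p in([0,50,340],[0,-225,200],): print(p,shift(Tb,R,p))
```

```text
t 4.9 tipB [-223.01  491.56  350.14] axisB [-0.    0.49 -0.87] turn 3.639671809956752 q [0.64 0.27 1.41 0.37 1.09 0.68] F [ 0.43  0.78 -0.14]
bx [-0.    1.    0.06] by [ 0.49  0.06 -0.87] z [-0.87  0.03 -0.49]
[0, 50, 340] [-20.93  19.77  40.24]
[0, -225, 200] [-22.33  17.82  71.  ]
```

>>> arm_command:
  moves:
    - [-2,2,4,1,0]
    - [-4.2,4,8,2,0]
    - [-6.3,6,12,3,0]
    - [-8.4,8,16,3.6,0]
    - [-10.5,10,20,3.6,0]
    - [-12.6,12,24,3.6,0]
    - [-14.7,14,28,3.6,0]
    - [-17,16,32.5,3.6,0]
    - [-19,18,37,3.6,0]
    - [-20.5,18.8,41,3.6,0]

```text
time: 5.9
tool_pos: [487.5, -52.2, 487.9]
tcp_rot: [3.136, 1.055, 1.351]
contact_force: [1.3, 0.7, 0.3]
grip_width: 0.6
```

Run:
```python
from h import *
Tb,R=state()
for p in([0,-225,200],[0,-225,100]): print(p,shift(Tb,R,p))
```

```text
t 5.9 tipB [ -8.4   43.67 333.06] axisB [ 0.    0.49 -0.87] turn 0.10005051308966538 q [-0.41  0.23  1.5   0.51  1.52 -0.24] F [1.11 0.93 0.29]
bx [0. 1. 0.] by [ 0.49  0.   -0.87] z [-0.87  0.   -0.49]
[0, -225, 200] [-1.69  0.79 29.94]
[0, -225, 100] [ 7.01  0.77 34.87]
```

>>> arm_command:
  moves:
    - [-0.2,0.1,4.5,0,0]
    - [-0.4,0.3,9,0,0]
    - [-0.6,0.5,13.5,0,0]
    - [-0.8,0.8,18,0,0]
    - [-1,0.8,22,0,0]
    - [-1,0.8,26,0,0]
    - [0,0.8,30,0,0]
    - [4,0.8,33,0,0]
    - [7,0.8,35,0,0]
    - [7,0.8,35,0,0]

```text
time: 6.9
tool_pos: [437.0, -317.3, 250.5]
tcp_rot: [-3.133, 1.05, 1.362]
contact_force: [0.7, 0.7, 0.9]
grip_width: 0.3
```

Run:
```python
from h import *
import cv2
from plant import bot
Tb,R=state()
for p in([0,-195,60],[0,-195,18]): print(p,shift(Tb,R,p))
c=bot.capture("scene"); cv2.imwrite("pics/s1.png",cv2.resize(c["frame"][120:340,130:390],None,fx=2.6,fy=2.6,interpolation=cv2.INTER_CUBIC))
c=bot.capture("top"); cv2.imwrite("pics/t1.png",cv2.resize(c["frame"][155:325,260:500],None,fx=3,fy=3,interpolation=cv2.INTER_CUBIC))
```

```text
t 6.9 tipB [  -1.83 -225.46   96.06] axisB [-0.    0.5  -0.87] turn -0.13750086880864693 q [-0.87  0.61  1.6   0.42  1.29 -0.85] F [0.56 0.8  0.91]
bx [-0.  1. -0.] by [ 0.5  -0.   -0.87] z [-0.87 -0.   -0.5 ]
[0, -195, 60] [ 4.64  0.2  -0.85]
[0, -195, 18] [8.29 0.21 1.24]
```

View pics/s1.png

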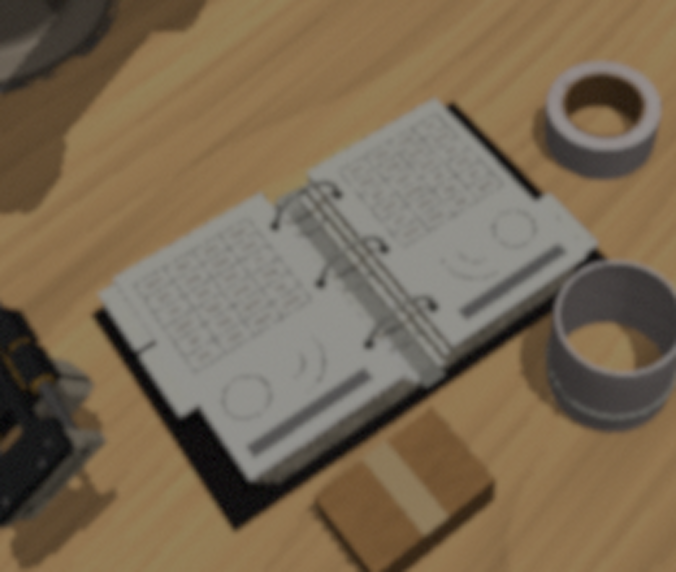

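View pics/t1.png

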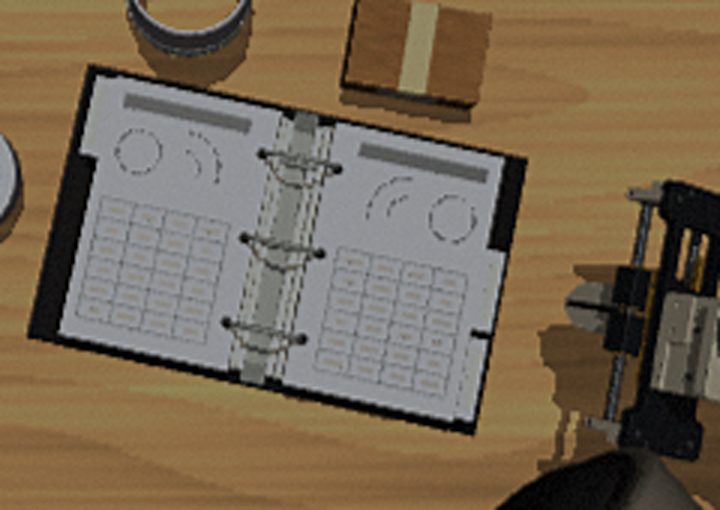

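Run:
```python
from h import *
for b in([-1.8,-217,101],[-1.8,-225,96],[-1.8,-233,91],[-1.8+19,-217,101],[-1.8-19,-217,101],[0,-178,45]):
    p=m+Bm@np.array(b); print(b,proj("top",p),(proj("top",p)-[260,155])*3,(proj("scene",p)-[130,120])*2.6)
```

```text
[-1.8, -217, 101] [447.78034803 256.29646179] [563.3410441  303.88938538] [ 89.87046611 379.24819678]
[-1.8, -225, 96] [450.6161316  257.00726329] [571.84839481 306.02178987] [ 81.65855957 388.55565342]
[-1.8, -233, 91] [453.42776029 257.71201026] [580.28328088 308.13603077] [ 73.47303075 397.83321329]
[17.2, -217, 101] [449.28412542 248.18546017] [567.85237626 279.55638051] [102.21854713 398.61817766]
[-20.8, -217, 101] [446.27131648 264.43580308] [558.81394944 328.30740923] [ 77.77122449 360.2685611 ]
[0, -178, 45] [425.9687632  251.95858489] [497.90628959 290.87575468] [158.62106797 384.38149985]
```

>>> arm_command:
  moves:
    - [2,0.1,-0.5,0,0]
    - [4,0.2,-0.3,0,0]
    - [6,0.2,0.8,0,0]
    - [7.8,0.2,1.8,0,0]
    - [8.1,0.2,1.5,0,0]
    - [8.1,0.2,1.5,0,0]

```text
time: 7.6
tool_pos: [447.2, -291.6, 179.4]
tcp_rot: [3.131, 1.055, 1.347]
contact_force: [0.3, 0.8, 1.2]
grip_width: 0.5
```

Run:
```python
from h import *
Tb,R=state()
for p in([0,-180,18],[0,-176,18]): print(p,shift(Tb,R,p))
```

```text
t 7.6 tipB [   3.89 -198.9    24.54] axisB [ 0.    0.49 -0.87] turn 0.19908220681967326 q [-0.83  0.71  1.68  0.47  1.12 -0.9 ] F [0.14 0.87 1.2 ]
bx [0. 1. 0.] by [ 0.49  0.   -0.87] z [-0.87  0.01 -0.49]
[0, -180, 18] [ 1.5  -0.39 -1.32]
[0, -176, 18] [ 1.7  -0.39 -1.67]
```

>>> arm_command:
  moves:
    - [0.5,-0.2,0.1,0,0]
    - [0.9,-0.4,-0.3,0,0]
    - [1.2,-0.4,-0.8,0,0]
    - [1.5,-0.4,-1.3,0,0]
    - [1.5,-0.4,-1.3,0,0]
    - [1.5,-0.4,-1.3,0,0]

```text
time: 8.2
tool_pos: [447.4, -272.3, 172.8]
tcp_rot: [3.131, 1.055, 1.348]
contact_force: [0.5, -0.6, 0.5]
grip_width: 0.5
```

Run:
```python
from h import *
import cv2
from plant import bot
Tb,R=state()
c=bot.capture("scene"); cv2.imwrite("pics/s2.png",cv2.resize(c["frame"][190:320,120:280],None,fx=4.5,fy=4.5,interpolation=cv2.INTER_CUBIC))
c=bot.capture("top"); cv2.imwrite("pics/t2.png",cv2.resize(c["frame"][195:315,360:500],None,fx=4.5,fy=4.5,interpolation=cv2.INTER_CUBIC))
```

```text
t 8.2 tipB [  -0.09 -180.02   17.95] axisB [ 0.    0.49 -0.87] turn 0.22771701963959268 q [-0.81  0.7   1.71  0.49  1.08 -0.9 ] F [ 0.6  -0.5   0.47]
bx [0. 1. 0.] by [ 0.49  0.   -0.87] z [-0.87  0.01 -0.49]
```

View pics/s2.png

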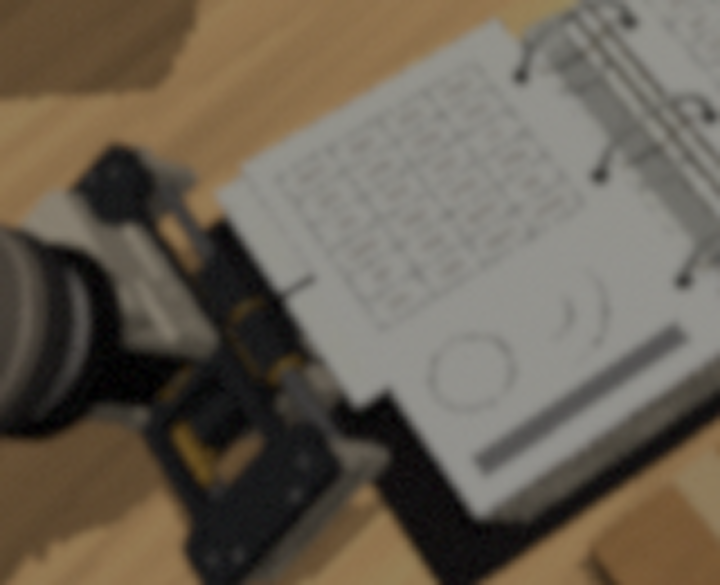

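View pics/t2.png

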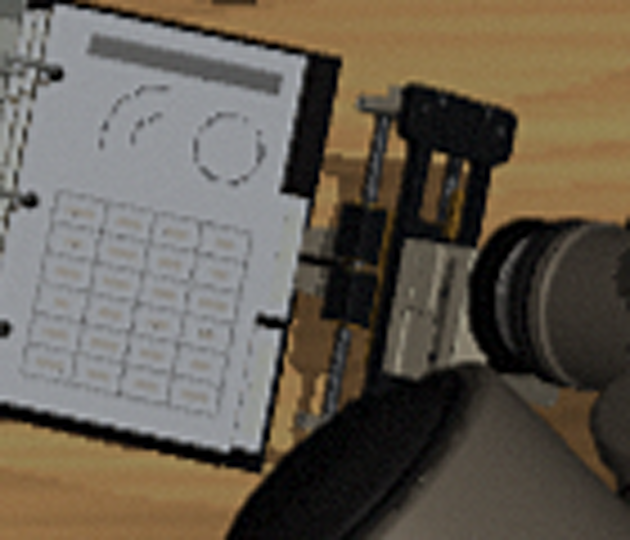

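>>> arm_command:
  moves:
    - [0.25,0,-0.45,0,0]
    - [0.4,0,-0.7,0,0]
    - [0.15,0,-0.85,0,0]
    - [-0.3,0,-1.1,0,0]
    - [-0.8,0,-1.4,0,0]
    - [-1.3,0,-1.75,0,0]
    - [-1.8,0,-2.1,0,0]
    - [-2.25,0,-2.5,0,0]
    - [-2.25,0,-2.5,0,0]

```text
time: 9.2
tool_pos: [449.8, -263.2, 205.6]
tcp_rot: [3.125, 1.058, 1.341]
contact_force: [0.0, -4.5, 0.4]
grip_width: 0.6
```

Run:
```python
from h import *
import cv2
from plant import bot
Tb,R=state()
c=bot.capture("scene"); cv2.imwrite("pics/s3.png",cv2.resize(c["frame"][190:320,120:280],None,fx=4.5,fy=4.5,interpolation=cv2.INTER_CUBIC))
```

```text
t 9.2 tipB [   0.87 -171.17   50.47] axisB [ 0.01  0.49 -0.87] turn 0.23967388772833348 q [-0.79  0.64  1.71  0.48  1.13 -0.86] F [ 0.98 -4.34  0.42]
bx [0.01 1.   0.  ] by [ 0.49  0.   -0.87] z [-0.87  0.01 -0.49]
```

View pics/s3.png

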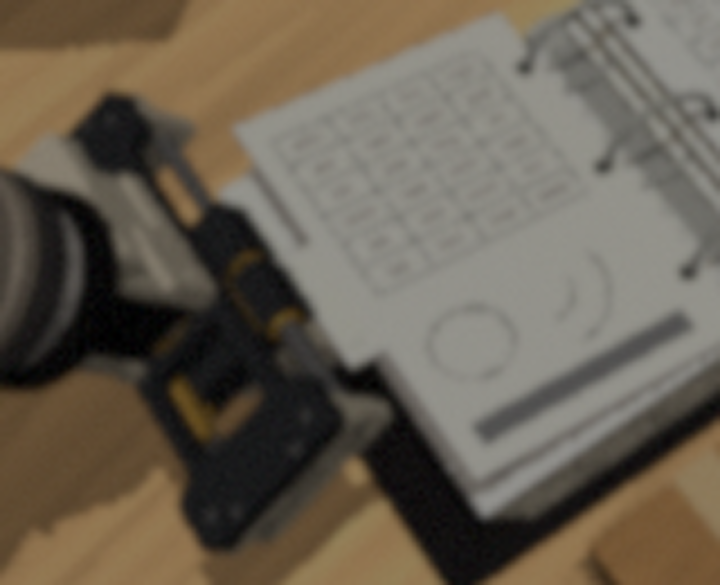

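>>> arm_command:
  moves:
    - [-0.85,0,-0.65,0,0]
    - [-1.65,0,-1.4,0,0]
    - [-2.35,0,-2.2,0,0]
    - [-3,0,-3.05,0,0]
    - [-3.65,0,-3.95,0,0]
    - [-4.2,0,-4.9,0,0]
    - [-4.7,0,-5.85,0,0]
    - [-5.1,0,-6.85,0,0]
    - [-5.5,0,-7.9,0,0]
    - [-5.5,0,-7.9,0,0]

```text
time: 10.25
tool_pos: [458.4, -221.1, 293.2]
tcp_rot: [3.123, 1.058, 1.34]
contact_force: [-0.4, 0.6, -0.3]
grip_width: -0.1
```

Run:
```python
from h import *
import cv2
from plant import bot
Tb,R=state()
c=bot.capture("scene"); cv2.imwrite("pics/s4.png",cv2.resize(c["frame"][120:330,120:390],None,fx=2.6,fy=2.6,interpolation=cv2.INTER_CUBIC))
```

```text
t 10.25 tipB [   0.33 -128.18  138.11] axisB [ 0.01  0.49 -0.87] turn 0.3258963324835099 q [-0.72  0.49  1.69  0.47  1.26 -0.72] F [-0.5   0.48 -0.3 ]
bx [0.01 1.   0.01] by [ 0.49  0.   -0.87] z [-0.87  0.01 -0.49]
```

View pics/s4.png

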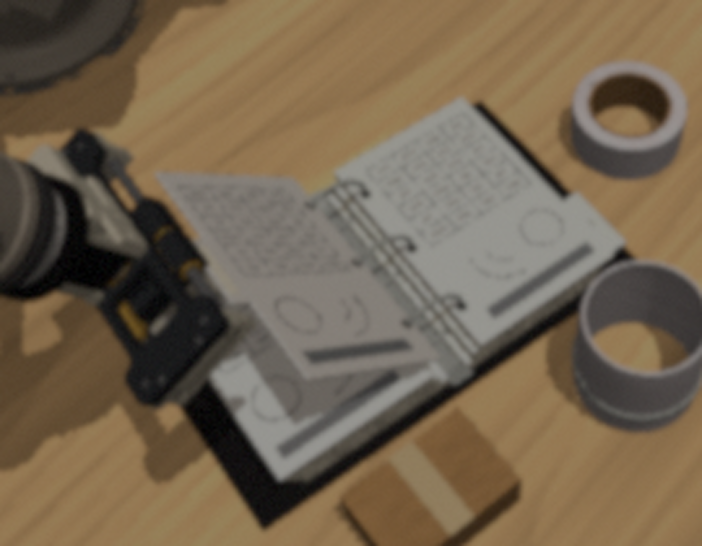

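>>> arm_command:
  moves:
    - [-0.35,0,-1,0,0]
    - [-0.65,0,-2.05,0,0]
    - [-0.85,0,-3.15,0,0]
    - [-0.95,0,-4.25,0,0]
    - [-1,0,-5.35,0,0]
    - [-1,0,-6.4,0,0]
    - [-0.9,0,-7.5,0,0]
    - [-0.7,0,-8.6,0,0]
    - [-0.45,0,-9.65,0,0]
    - [-0.1,0,-10.7,0,0]

```text
time: 11.3
tool_pos: [477.7, -129.9, 346.1]
tcp_rot: [3.124, 1.058, 1.341]
contact_force: [-1.2, 0.1, 0.1]
grip_width: 0.5
```

Run:
```python
from h import *
import cv2
from plant import bot
Tb,R=state()
c=bot.capture("scene"); cv2.imwrite("pics/s5.png",cv2.resize(c["frame"][120:330,120:390],None,fx=2.6,fy=2.6,interpolation=cv2.INTER_CUBIC))
```

```text
t 11.3 tipB [ -0.45 -34.88 191.02] axisB [ 0.01  0.49 -0.87] turn 0.3029404432002625 q [-0.56  0.38  1.7   0.51  1.28 -0.54] F [-1.22 -0.17  0.14]
bx [0.01 1.   0.01] by [ 0.49  0.   -0.87] z [-0.87  0.01 -0.49]
```

View pics/s5.png

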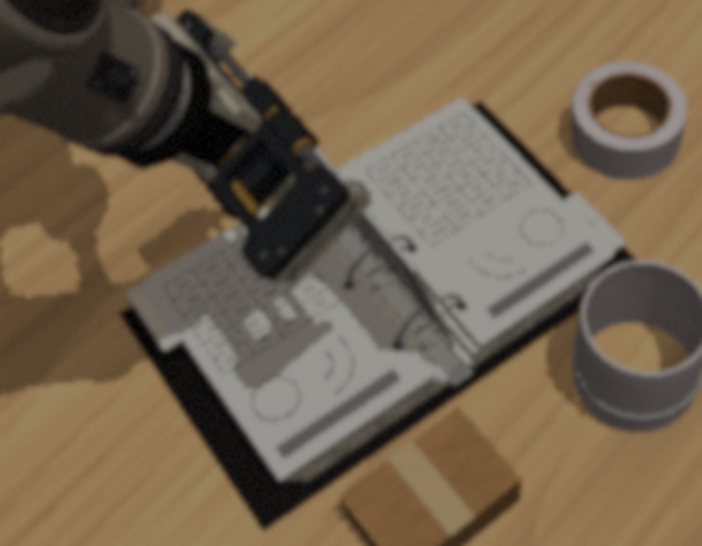

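>>> arm_command:
  moves:
    - [0.3,0,-1,0,0]
    - [0.9,0,-2.2,0,0]
    - [1.45,0,-3.15,0,0]
    - [2.05,0,-4.1,0,0]
    - [2.75,0,-4.95,0,0]
    - [3.45,0,-5.75,0,0]
    - [4.25,0,-6.5,0,0]
    - [5.1,0,-7.2,0,0]
    - [5.6,0,-7.5,0,0]
    - [5.6,0,-7.5,0,0]

```text
time: 12.35
tool_pos: [497.6, -37.2, 333.9]
tcp_rot: [3.127, 1.057, 1.345]
contact_force: [0.3, -0.3, -0.6]
grip_width: 0.7
```

Run:
```python
from h import *
import cv2
from plant import bot
Tb,R=state()
c=bot.capture("scene"); cv2.imwrite("pics/s6.png",cv2.resize(c["frame"][120:330,120:390],None,fx=2.6,fy=2.6,interpolation=cv2.INTER_CUBIC))
```

```text
t 12.35 tipB [ -1.23  60.09 178.86] axisB [ 0.    0.49 -0.87] turn 0.3647463355261861 q [-0.37  0.38  1.74  0.56  1.17 -0.42] F [ 0.37 -0.26 -0.59]
bx [0.   1.   0.01] by [ 0.49  0.   -0.87] z [-0.87  0.01 -0.49]
```

View pics/s6.png

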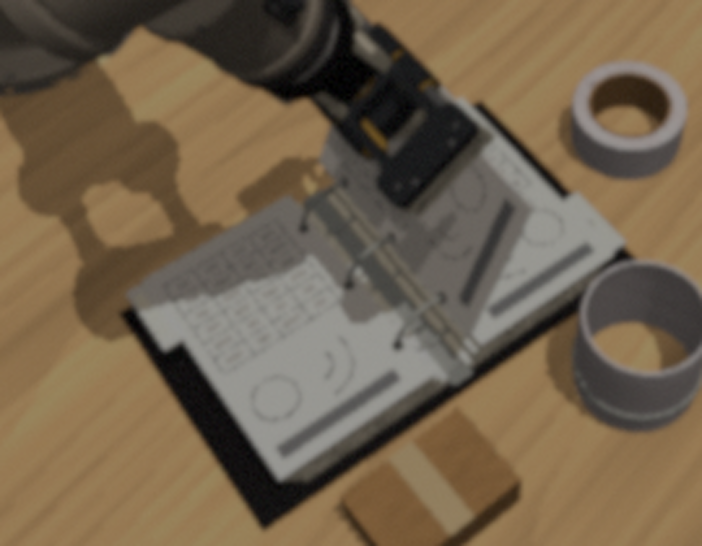

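>>> arm_command:
  moves:
    - [0.65,0,-0.4,0,0]
    - [1.2,0,-0.75,0,0]
    - [1.95,0,-1.15,0,0]
    - [2.7,0,-1.5,0,0]
    - [3.45,0,-1.8,0,0]
    - [3.45,0,-1.8,0,0]
    - [3.45,0,-1.8,0,0]

```text
time: 13.1
tool_pos: [504.7, -5.6, 312.8]
tcp_rot: [3.126, 1.057, 1.345]
contact_force: [-0.1, -0.2, -1.1]
grip_width: 0.6
```

Run:
```python
from h import *
import cv2
from plant import bot
Tb,R=state()
c=bot.capture("scene"); cv2.imwrite("pics/s7.png",cv2.resize(c["frame"][120:330,120:390],None,fx=2.6,fy=2.6,interpolation=cv2.INTER_CUBIC))
```

```text
t 13.1 tipB [ -1.03  92.46 157.74] axisB [ 0.    0.49 -0.87] turn 0.3794252974404992 q [-0.3   0.41  1.76  0.58  1.09 -0.4 ] F [-0.09 -0.24 -1.07]
bx [0.   1.   0.01] by [ 0.49  0.   -0.87] z [-0.87  0.01 -0.49]
```

View pics/s7.png

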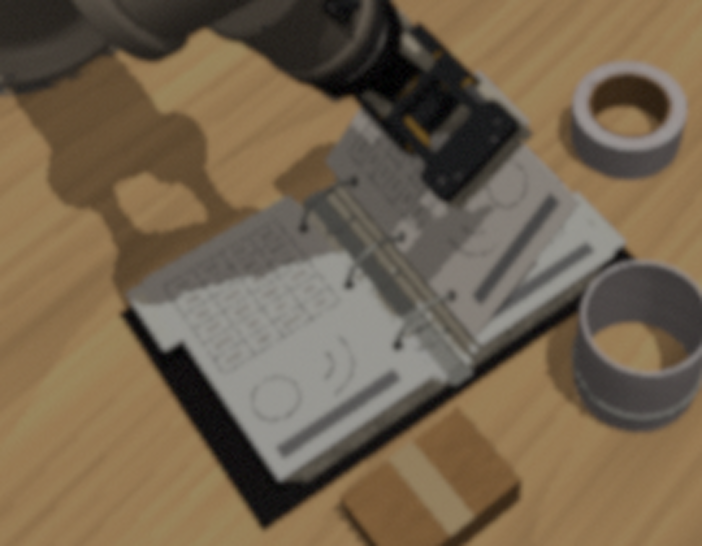

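>>> arm_command:
  moves:
    - [-1,0,0.5,0,0]
    - [-3,0,1,0,0]
    - [-6,0,2,0,0]
    - [-10,0,4,0,0]
    - [-14,0,8,0,0]
    - [-16,0,12,0,0]
    - [-16,0,16,0,0]
    - [-16,0,20,0,0]
    - [-16,0,24,0,0]
    - [-16,0,28,0,0]

```text
time: 14.15
tool_pos: [435.4, -323.2, 314.9]
tcp_rot: [3.123, 1.058, 1.341]
contact_force: [1.2, 0.1, -1.2]
grip_width: 0.5
```

Run:
```python
from h import *
import cv2
from plant import bot
Tb,R=state()
c=bot.capture("scene"); cv2.imwrite("pics/s8.png",cv2.resize(c["frame"][120:330,120:390],None,fx=2.6,fy=2.6,interpolation=cv2.INTER_CUBIC))
c=bot.capture("top"); cv2.imwrite("pics/t8r.png",c["frame"]);cv2.imwrite("pics/t8.png",cv2.resize(c["frame"][155:325,220:460],None,fx=3,fy=3,interpolation=cv2.INTER_CUBIC))
```

```text
t 14.15 tipB [  -0.27 -232.79  159.74] axisB [ 0.01  0.49 -0.87] turn 0.3373467514934217 q [-0.88  0.53  1.54  0.41  1.42 -0.8 ] F [ 1.11  0.35 -1.18]
bx [0.01 1.   0.01] by [ 0.49  0.   -0.87] z [-0.87  0.01 -0.49]
```

View pics/s8.png

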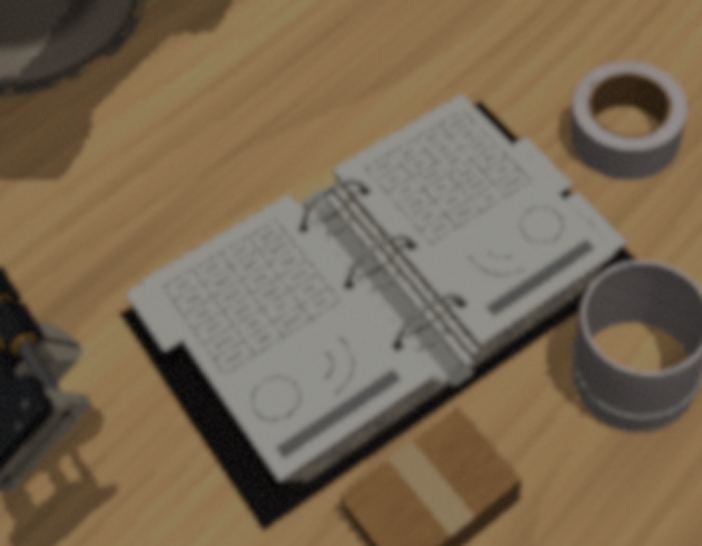

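View pics/t8.png

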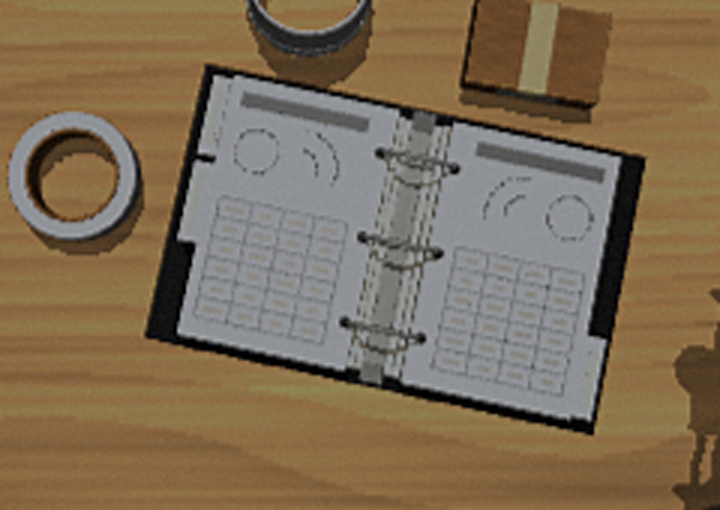

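>>> arm_command:
  moves:
    - [0,0,0,0,0]
    - [0,0,0,0,0]
    - [0,0,0,0,0]
    - [0,0,0,0,0]
    - [0,0,0,0,0]

```text
time: 14.75
tool_pos: [434.9, -324.4, 313.3]
tcp_rot: [3.129, 1.058, 1.343]
contact_force: [0.6, -0.1, 0.4]
grip_width: 0.4
```

Run:
```python
import cv2,numpy as np
from h import *
from plant import bot
a=cv2.imread("pics/top0.png",0).astype(np.float32);b=cv2.cvtColor(bot.capture("top")["frame"],cv2.COLOR_BGR2GRAY).astype(np.float32)
for n,(y0,y1,x0,x1) in dict(rings=(190,280,335,375),rightfar=(195,245,375,440),box=(150,195,370,430),tape=(190,240,218,272),collar=(122,175,298,348)).items():
    A=a[y0:y1,x0:x1].copy();Bb=b[y0:y1,x0:x1].copy();print(n,cv2.phaseCorrelate(A,Bb,cv2.createHanningWindow(A.shape[::-1],cv2.CV_32F)))
p=lambda u,v,o,s:(o[0]+(u+.5)/s-.5,o[1]+(v+.5)/s-.5)
for u,v in((213,158),(192,242)):
    q=ray("top",*p(u,v,(220,155),3),42); print("left tab corner B",(Bm.T@(q-m)))
print(bot.get_obs()["time"]); print(bot.close_job())
```

```text
rings ((-0.5436293048996248, -0.10771624442656957), 0.8603712789217631)
rightfar ((-1.0208651110538511, -0.13658799359785334), 0.8488237730662028)
box ((-0.04018799870228662, 0.49133772099721895), 0.9674759048885769)
tape ((0.059224018384703925, 0.01684811953466081), 0.9902489155310171)
collar ((0.02486692079529007, 0.07834045789644506), 0.966024320213883)
left tab corner B [ 37.47903892 165.50087802  42.        ]
left tab corner B [-32.87572791 167.40236274  42.        ]
14.8
the job is handed in; nothing more can be done
None
```

The topmost right-hand leaf is turned over the rings and lies flat on the left. I handed the job in at 14.8 s with the gripper clear of everything.

**How it was done:** I tilted the tool about 30° by driving the arm to the end of its reach. With the fingers shut, I slid the tips under the middle tab, raised the leaf along its arc and pushed it past 120° until it fell. I never pinched it.

**Last checks:**
- **Leaves:** The pictures show the turned leaf's tab on the left, centred near binder x = 2 mm. The second leaf's tab is still on the right, and the leaf already on the left stays flat with its tab at its place.
- **Tape, collar and box:** The tape roll and collar did not move. The screw box window gave a 0.5-pixel shift (about 1 mm), probably just the changed shadow or image noise, as nothing went near the box.

**Checks that were less clean:**
- **Binder:** Its rings now appear about 0.5 pixel further left in the top view, roughly 1.4 mm. This is probably from the 4 N sideways push read early in the lift.
- **Elbow joint:** While I was tilting the tool, joint 3 read 0.036 to 0.038 rad, just under its stated lower limit of 0.04. Nothing was reported.

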